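# Swap two instrument cassettes on a sloping stand under a lamp

### The job

The two instrument cassettes are in each other's bays on the sloping stand: swap them; the green mat is free for parking one meanwhile. Set each down gently, flat in the middle of the grey pad of its new bay, latch end down against the lip as before; never tip a cassette right over or drop it, and leave the spray bottle, tissue box and pouch box where they are.

Things in the scene. Friction and masses are not known exactly. Their poses are not given: they have to be found in the camera images.
- stand: White sloping stand, fixed to the bench, 290 mm wide (its y); its bed rises away from the robot (to its +x) at 28 degrees. Its x and y are level, z up; origin on the bench under its middle. Lip along the lower edge 20 mm high (square to the bed), side rims 16 mm, divider on the midline (y = 0) 6 mm wide, 12 mm high. The bed's upper edge is 122 mm above the bench. It carries the lamp.
- lamp (a point): Middle of the underside of the stand's white lamp bar, 321 mm above the bench: bar 270 mm long (stand's y), 26 mm wide, 16 mm thick, right above both bays (over a point 20 mm beyond their middles), so the tool must come in leaning, about square to the bed. A level arm on top of it leads back to a steel stem 14 mm thick, 96 mm farther from the robot, behind the bed.
- left_bay (a point): The left bay seen from the robot (stand's +y side, 70 mm off its middle; grey pad 74 mm wide): where the centre of the underside of a properly seated cassette lies, on the bed. x points up the slope, y across the bay, z square out of the bed (up and to the robot, 28 degrees from vertical). The lip's inner face is at x = -80.5 mm.
- right_bay (a point): The right bay seen from the robot (stand's -y side, 70 mm off its middle; grey pad 74 mm wide): where the centre of the underside of a properly seated cassette lies, on the bed. x points up the slope, y across the bay, z square out of the bed (up and to the robot, 28 degrees from vertical). The lip's inner face is at x = -80.5 mm.
- blue_cassette: Loose closed instrument cassette, 160 mm long (x), 50 wide (y), 34 high (z), about 0.26 kg: steel below, blue lid with dark round holes, black latch tab on the lid near its -x end. Origin: centre of its underside; z points out through the lid. It starts in one bay of the stand, latch end (-x) down against the lip.
- orange_cassette: Loose closed instrument cassette, 160 mm long (x), 50 wide (y), 34 high (z), about 0.26 kg: steel below, orange lid with dark round holes, black latch tab on the lid near its -x end. Origin: centre of its underside; z points out through the lid. It starts in one bay of the stand, latch end (-x) down against the lip.
- blue_latch (a point): Middle of the lower edge of the latch end of the blue cassette (80 mm from its origin along its -x).
- orange_latch (a point): Middle of the lower edge of the latch end of the orange cassette (80 mm from its origin along its -x).
- mat: Green mat fixed flat on the bench beside the stand, 220 mm (x) by 160 mm (y), 3 mm thick; origin under its centre.
- spray_bottle: Bystander: loose white bottle with a blue cap, 60 mm diameter, 170 mm high; origin at the centre of its underside.
- tissue_box: Bystander: loose red box 100 x 150 x 60 mm (x, y, z); origin at the centre of its underside.
- pouch_box: Bystander: loose cardboard box 100 x 130 x 55 mm (x, y, z); origin at the centre of its underside.
Mind the look-alikes: they are no part of the job. Leave any turquoise or yellow look-alike of the blue_cassette alone. What is shaped like the orange_cassette but white is not meant.

How it is judged:
At the end, for the whole second after the job is handed in: Each cassette lies at rest in the bay where the other one began: its origin within 12 mm of the bay point along the slope, 15 mm across and 6 mm square to the bed, flat on the bed within 0.1 rad, straight within 0.15 rad, latch end down at the lip (distance of each of blue_cassette, orange_cassette from where it was at the start of the episode above 0.09 m and linear speed of each of blue_cassette, orange_cassette below 0.02 m/s and ((x of blue_cassette in the frame of left_bay between -0.012 and 0.012 m and y of blue_cassette in the frame of left_bay between -0.015 and 0.015 m and z of blue_cassette in the frame of left_bay between -0.006 and 0.006 m and angle between the z axis of blue_cassette and the z axis of left_bay, either way round below 0.1 rad and angle between the x axis of blue_cassette and the x axis of left_bay, either way round below 0.15 rad and x of blue_latch in the frame of left_bay below -0.06 m and x of orange_cassette in the frame of right_bay between -0.012 and 0.012 m and y of orange_cassette in the frame of right_bay between -0.015 and 0.015 m and z of orange_cassette in the frame of right_bay between -0.006 and 0.006 m and angle between the z axis of orange_cassette and the z axis of right_bay, either way round below 0.1 rad and angle between the x axis of orange_cassette and the x axis of right_bay, either way round below 0.15 rad and x of orange_latch in the frame of right_bay below -0.06 m) or (x of blue_cassette in the frame of right_bay between -0.012 and 0.012 m and y of blue_cassette in the frame of right_bay between -0.015 and 0.015 m and z of blue_cassette in the frame of right_bay between -0.006 and 0.006 m and angle between the z axis of blue_cassette and the z axis of right_bay, either way round below 0.1 rad and angle between the x axis of blue_cassette and the x axis of right_bay, either way round below 0.15 rad and x of blue_latch in the frame of right_bay below -0.06 m and x of orange_cassette in the frame of left_bay between -0.012 and 0.012 m and y of orange_cassette in the frame of left_bay between -0.015 and 0.015 m and z of orange_cassette in the frame of left_bay between -0.006 and 0.006 m and angle between the z axis of orange_cassette and the z axis of left_bay, either way round below 0.1 rad and angle between the x axis of orange_cassette and the x axis of left_bay, either way round below 0.15 rad and x of orange_latch in the frame of left_bay below -0.06 m))); the robot touches nothing.
It fails at once if the spray bottle, tissue box or pouch box is moved more than 30 mm (distance of any of spray_bottle, tissue_box, pouch_box from where it was at the start of the episode above 0.03 m).
It fails at once if a cassette is tipped more than 63 degrees from level (angle between any of blue_cassette, orange_cassette's own z axis and vertical above 1.1 rad).
It fails at once if a cassette is dropped or thrown (faster than 0.5 m/s while not held) ((contact force between the fingers and blue_cassette below 0.2 N and linear speed of blue_cassette above 0.5 m/s) or (contact force between the fingers and orange_cassette below 0.2 N and linear speed of orange_cassette above 0.5 m/s)).
It fails at once if a cassette is slammed or pressed hard against the stand or mat (over 120 N) (contact force between any of blue_cassette, orange_cassette and stand above 120 N or contact force between any of blue_cassette, orange_cassette and mat above 120 N).
It also fails if it takes over 72 s, if anything falls off the work surface, if the arm or the gripper's body presses on something with over 40 N, if the wrist force passes 120 N, or if a joint passes its speed limit or range.

### The arm

A 7-joint arm with a two-finger parallel gripper is mounted at the origin on the work surface. World frame = base frame: x ahead of the robot, y to its left, z up, the work surface at z = 0. Lengths are in m, angles in rad, forces in N, time in s.
With the tool pointing down it reaches from about 0.4 to 0.875 m from the base axis. Payload 4.4 kg.
Tool frame: the origin (TCP) lies on the mounting face of the last link; the fingertips stand 173 mm ahead of it and the grasp point (between the pads) lies 155 mm ahead of it (grasp_offset is the z of the grasp point in the tool frame, in m); z points along the fingers, y is the line along which they close (so a half turn about z gives the same grasp; the last joint's range is limited). The gripper opens to 85 mm and grips with 20 to 120 N. Pads are 22 mm wide; open, the fingers measure 114 mm over their backs; the gripper's body (76 mm by 85 mm) begins 54 mm behind the grasp point. The pads swing forward as they close: fully open they stand 13 mm farther back than shut.
Start: joints at [-0.066, 0.628, 0.038, 1.517, -0.027, 0.996, -0.02], TCP at [0.65, 0, 0.405] pointing down, gripper open.
Joint ranges: [-3.06, 3.06], [-0.37, 2.12], [-1.25, 1.32], [0.18, 2.47], [-1.1, 4.24], [0.23, 1.98], [-2.94, 2.94]. Speed limits (rad/s): [2.57, 2.57, 3.14, 3.14, 3.14, 3.14, 3.14].

### API

Orientations are given as a 3x3 rotation matrix whose columns are the frame's x, y, z axes.
In Python, from workcell import sense, camera, camera_info, close_job, grasp_offset gives the robot as it stands.
- The arm moves only by the tool move_arm, never from a script. Its argument "deltas" is a list of rows, each a list of 7 numbers: the turn, a rotation vector about the world's x, y, z in degrees, then the shift along the world's x, y, z in cm, then the closure, from 0 (fully open) to 1 (shut). A call has exactly 5 rows; each row is the pose to reach, as a shift and turn from the pose commanded when the call began; what a row does not reach only later rows make up. A row lasts 1/8 s, in which the tool goes at most 62.5 mm and 10.7 degrees, less where a joint would pass 70% of its speed; a pose out of reach is approached as far as the arm can. A call with a gripper value outside its range is refused whole. The fingers move at their own pace and stop on an object; "force" is the grip in N (left out, the last holds). Time passes only in rows, so rows that repeat a pose let the fingers close, or fill a call up. It gives the time, the measured TCP pose, the force, the opening and the grip force at its end, in the units of the state.
- sense(): the state, without advancing time (a new reading comes with each control period).
- camera(name): name is "scene" or "side" or "wrist"; returns (picture, depth): 420x560x3 uint8, blue, green, red; 420x560 float32, m along the optical axis (not along the pixel's ray), 0 where there is no reading.
- camera_info(name): a dict with "K" (3x3 intrinsics, pixels), "eye" and "rotation" of the camera in the world. Camera axes: x right, y down, z forward; pixel columns grow to the right and rows downward; lengths in m; the calibration is good to about 2 mm. The wrist camera is an equidistant fisheye: a pixel r from the principal point sees the ray r / f radians off the axis. A picture is of the moment at which its call begins: read the wrist's pose just before it. camera_info takes no time and is no camera call; for the wrist camera it gives the pose at the moment of the call.
- close_job(): hands the job in; it is judged then, once.
The state is a dict: "t": time; "qpos": joint angles; "qd": joint speeds; "effort": joint torques, N m; "eef_pos": TCP position; "tool_rot": TCP orientation; "wrist_force": force on the tool from outside, world axes, zero at the start; "torque": the same for the moment, N m; "finger_gap": finger opening in m; "finger_force": force on a finger pad.
Only numpy, scipy, OpenCV 4.12 (cv2) and the standard library are available. Lean on these libraries where they do the work, as an engineer would, in place of code of your own. Each camera call takes 0.05 s, during which the arm holds its last target. There are 200 camera calls.

## Working session

There is one attempt and no reset: what is moved stays moved. The work goes in short steps, Python scripts to look and compute and a tool call to move; the robot and the scene stay as the last step left them, time stands still between calls to the robot, and variables do not carry over. Pictures are saved under pics/ and viewed, at most 10 in all, crops included, and the job is handed in when it is done.

Besides the shell and the picture viewer there is one more tool, called after ">>>" as name(argument=value, ...), one argument or row to a line, values as JSON. move_arm: Moves the arm, as the interface text tells. Its arguments: {"type":"object","properties":{"deltas":{"type":"array"},"force":{"type":"number"}},"required":["deltas"]}

```bash
mkdir -p pics; ls; python3 - <<'E'
from workcell import *
import cv2,numpy as np
for n in("scene","side"):
    p,d=camera(n);i=camera_info(n);cv2.imwrite(f"pics/{n}0.png",p);np.savez(f"pics/{n}0.npz",p=p,d=d,**{k:i[k] for k in("K","eye","rotation")})
    print(n,i["K"],i["eye"],i["rotation"])
print(grasp_offset,sense())
E
```

```text
pics
scene [[428.63280737   0.         275.4027581 ]
 [  0.         428.63280737 206.24131858]
 [  0.           0.           1.        ]] [1.24117806 0.33402457 1.32197498] [[-0.47995962  0.71101626 -0.51390139]
 [ 0.87719579  0.3975608  -0.26920801]
 [ 0.01289578 -0.58000111 -0.8145136 ]]
side [[443.03904128   0.         283.78951674]
 [  0.         443.03904128 208.2681135 ]
 [  0.           0.           1.        ]] [ 0.03243868 -0.74097262  1.29200489] [[ 0.82020167 -0.44784352  0.35595702]
 [-0.57207289 -0.64061495  0.51219635]
 [-0.00135242 -0.62373766 -0.78163259]]
0.1547 {'t': 0.1, 'qpos': array([-0.06580551,  0.62925493,  0.03843139,  1.51825357, -0.02703314,
        0.99631189, -0.02001266]), 'qd': array([-1.83377390e-03,  7.60092122e-04, -9.82444575e-04, -1.20790775e-03,
       -8.56011324e-05,  2.67500122e-03,  1.69235533e-03]), 'effort': array([ 3.65140630e-03, -5.64529252e+01,  1.23032581e+00, -1.93971133e+01,
        1.11524854e-02,  5.46943455e-03, -1.37002465e-05]), 'eef_pos': array([6.49739616e-01, 4.87894152e-05, 4.03884322e-01]), 'tool_rot': array([[ 1.40541126e-05,  9.99998536e-01, -1.71081269e-03],
       [ 1.00000000e+00, -1.40224225e-05,  1.85353945e-05],
       [ 1.85113776e-05, -1.71081295e-03, -9.99998536e-01]]), 'wrist_force': array([-0.43515194,  0.23537064, -0.66866357]), 'torque': array([-0.00550403, -0.00898658,  0.02663298]), 'finger_force': 0.0, 'finger_gap': 0.08538802932442079}
```

View pics/scene0.png

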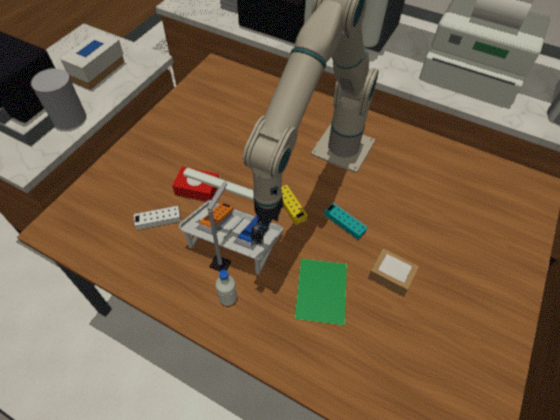

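View pics/side0.png

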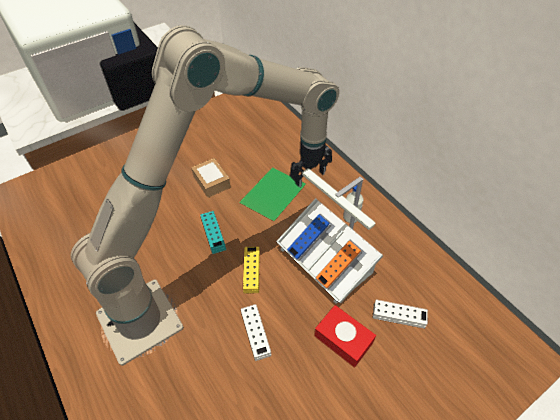

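In the side picture the candidates are blue (309,237) and orange (340,266), both on the stand. The look-alikes are turquoise (212,232), yellow (252,268) and white at (256,332) and (400,313). The mat is at (272,193) and the lamp bar runs from (305,172) to (372,222). I choose the two on the stand and will check them in a close crop.

```bash
cat > h.py <<'E'
import numpy as np,cv2
def load(n):
    f=np.load(f"pics/{n}.npz");d=f["d"];v,u=np.mgrid[:420,:560];K=f["K"]
    c=np.dstack([(u-K[0,2])/K[0,0]*d,(v-K[1,2])/K[1,1]*d,d])
    W=c@f["rotation"].T+f["eye"]; W[d==0]=np.nan
    return f["p"],W
def hsv(p,h0,h1,s=120,v=50): return cv2.inRange(cv2.cvtColor(p,cv2.COLOR_BGR2HSV),(h0,s,v),(h1,255,255))>0
def fit(P):
    P=P[np.isfinite(P).all(1)];P=P[np.linalg.norm(P-np.median(P,0),axis=1)<.12]
    c=P.mean(0);_,s,V=np.linalg.svd(P-c,full_matrices=False)
    Q=(P-c)@V.T; lo,hi=np.percentile(Q,1,0),np.percentile(Q,99,0)
    return c+((lo+hi)/2)@V,V,hi-lo,len(P)
E
python3 - <<'E'
from h import *
np.set_printoptions(precision=4,suppress=True)
p,W=load("side0")
cv2.imwrite("pics/crop0.png",cv2.resize(p[160:310,260:400],None,fx=4,fy=4,interpolation=cv2.INTER_CUBIC))
roi=np.zeros((420,560),bool);roi[190:310,270:390]=1
for n,h0,h1 in(("blue",105,125),("orange",5,18)):
    print(n,*fit(W[hsv(p,h0,h1)&roi]),sep="\n")
for cam in("side0","scene0"):
    p,W=load(cam); m=hsv(p,55,75)&(W[...,2]<.05)
    P=W[m];P=P[np.isfinite(P).all(1)];print(cam,"mat",cv2.minAreaRect((P[:,:2]*1000).astype(np.float32)),np.median(P[:,2]))
# lamp bar: points z .31-.35
p,W=load("side0")
m=(W[...,2]>.315)&(W[...,2]<.345)&roi|False
m=(W[...,2]>.325)&(W[...,2]<.345);m[:, :300]=0;m[:160]=0
P=W[m];print("bar",cv2.minAreaRect((P[:,:2]*1000).astype(np.float32)),np.median(P[:,2]),len(P))
E
```

```text
blue
[ 0.5746 -0.0972  0.0949]
[[-0.8822 -0.1018 -0.4597]
 [-0.1165  0.9932  0.0035]
 [-0.4562 -0.0567  0.8881]]
[0.1551 0.0489 0.0166]
597
orange
[ 0.555  -0.2182  0.0243]
[[-0.5461  0.4789 -0.6873]
 [-0.176  -0.8677 -0.4648]
 [ 0.819   0.1329 -0.5582]]
[0.1849 0.1451 0.101 ]
882
side0 mat ((629.8048095703125, 193.7515869140625), (223.9000244140625, 162.74136352539062), 21.587196350097656) 0.00030683939402131877
scene0 mat ((632.7228393554688, 194.65621948242188), (220.32508850097656, 155.9759521484375), 21.69798469543457) 0.0018082833313630697
bar ((657.8028564453125, -142.48171997070312), (117.07899475097656, 300.28265380859375), 6.146495342254639) 0.33419399212052125 1005
```

View pics/crop0.png

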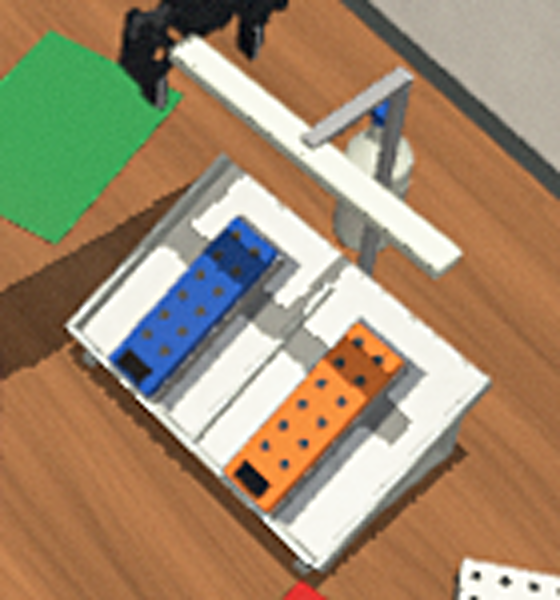

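The crop shows both cassettes with the black latch tabs at the lower lip: blue's at (133,363) in the left bay, orange's at (250,477) in the right bay. The lamp bar is above them. Next I refine the frame.

```bash
python3 - <<'E'
from h import *
from workcell import *
np.set_printoptions(precision=4,suppress=True)
p,W=load("side0")
roi=np.zeros((420,560),bool);roi[235:290,312:365]=1
m=hsv(p,5,18,190,90)&roi&(W[...,2]>.04)&(W[...,2]<.2)
print("orange",*fit(W[m]),sep="\n")
m=hsv(p,105,125);m[:,:270]=0;m[:200]=0
for n,mm in(("blue",m),("or",hsv(p,5,18,190,90)&roi)):
    P=W[mm];P=P[np.isfinite(P).all(1)]
    # lid top only: robust plane via expected normal
    n0=np.array([-.467,-.052,.883]);h=P@n0;t=np.percentile(h,85);T=P[abs(h-t)<.006]
    print(n,len(T),t,fit(T)[0],fit(T)[1:3])
m=(W[...,2]>.330)&(W[...,2]<.345);m[:, :300]=0;m[:160]=0;m[235:]=0
n,l=cv2.connectedComponents(m.astype(np.uint8))
for k in range(1,n):
    P=W[l==k]
    if len(P)>50:print("bar",cv2.minAreaRect((P[:,:2]*1000).astype(np.float32)),np.median(P[:,2]),len(P))
ps,Ws=load("scene0");
i=camera_info("wrist");s=sense();print("wristcam in tool",s["tool_rot"].T@(i["eye"]-s["eef_pos"]),s["tool_rot"].T@i["rotation"])
print("bottle",np.nanmedian(Ws[270:277,221:228].reshape(-1,3),0))
E
```

```text
orange
[ 0.588  -0.2369  0.0961]
[[-0.8802 -0.0929 -0.4654]
 [-0.1155  0.9931  0.0201]
 [ 0.4603  0.0714 -0.8849]]
[0.1544 0.0474 0.0135]
486
blue 465 -0.17516735037269468 [ 0.5724 -0.0982  0.0973] (array([[-0.8787, -0.0912, -0.4686],
       [-0.1018,  0.9948, -0.0027],
       [-0.4664, -0.0453,  0.8834]]), array([0.1535, 0.0473, 0.0096]))
or 390 -0.17434897225148382 [ 0.5871 -0.237   0.0978] (array([[-0.8788, -0.0905, -0.4685],
       [-0.1061,  0.9943,  0.007 ],
       [ 0.4652,  0.0559, -0.8834]]), array([0.1546, 0.0478, 0.0096]))
bar ((622.0856323242188, -13.486698150634766), (20.83049774169922, 41.29617691040039), 60.124515533447266) 0.3365369325772364 51
bar ((659.77099609375, -158.1089324951172), (116.29408264160156, 268.646728515625), 5.095005512237549) 0.3346037320359734 814
wristcam in tool [ 0.0793 -0.0009  0.0309] [[-0.0017 -0.9512 -0.3087]
 [ 1.     -0.0016 -0.0005]
 [ 0.     -0.3087  0.9512]]
bottle [ 0.8017 -0.0641  0.1694]
```

```bash
cat >> h.py <<'E'
from scipy.spatial.transform import Rotation as Ro
np.set_printoptions(precision=3,suppress=True)
def frame(yaw,tilt):
    R=Ro.from_euler("z",yaw,degrees=True)*Ro.from_euler("y",-tilt,degrees=True);return R.as_matrix()
LEFT=np.array([.5883,-.0965,.0673]);RIGHT=np.array([.6030,-.2353,.0678])
def tool(O,yaw,tilt,h,dx=0,dy=0):
    "TCP pose with grasp point h above O along normal; tool x down-slope"
    F=frame(yaw,tilt);R=np.c_[-F[:,0],F[:,1],-F[:,2]]
    return O+F@[dx,dy,h+.1547],R
def delta(T,S):
    "turn deg + shift cm from pose S to T"
    return np.r_[Ro.from_matrix(T[1]@S[1].T).as_rotvec(degrees=True),(T[0]-S[0])*100]
def cur():
    from workcell import sense
    s=sense();return s["eef_pos"],s["tool_rot"]
E
python3 - <<'E'
from h import *
S=(np.array([.65,0,.405]),np.array([[0,1,0],[1,0,0],[0,0,-1.]]))
print(delta(tool(LEFT,6,28,.10),S)); print(tool(LEFT,6,28,.10))
E
```

```text
[-21.077 -23.408  93.886 -18.062 -10.9   -11.281]
(array([ 0.469, -0.109,  0.292]), array([[-0.878, -0.105,  0.467],
       [-0.092,  0.995,  0.049],
       [-0.469, -0.   , -0.883]]))
```

>>> move_arm(
  deltas=[
    [0,0,0,-2,4,1,0],
    [-2,-2.3,9.4,-6,5,2,0],
    [-4.2,-4.7,18.8,-11,5,2,0],
    [-6.3,-7,28.2,-15,4,2,0],
    [-8.4,-9.4,37.6,-18,3,2,0],
  ],
)

```text
t: 0.72
eef_pos: [0.468, 0.03, 0.4245]
tool_rot: [[-0.599, 0.776, 0.198], [0.779, 0.622, -0.084], [-0.188, 0.104, -0.977]]
wrist_force: [1.5, -0.1, 0.6]
finger_gap: 0.0855
finger_force: 0.0
```

```bash
python3 - <<'E'
from h import *
print(cur()[0],delta(tool(LEFT,6,28,.10),cur()))
E
```

```text
[0.468 0.03  0.425] [-12.554 -14.032  55.92    0.134 -13.9   -13.232]
```

>>> move_arm(
  deltas=[
    [-2.2,-2.4,9.8,0,-1,-1,0],
    [-4.4,-4.9,19.6,0,-4,-3,0],
    [-6.6,-7.4,29.4,0,-7.5,-6,0],
    [-8.8,-9.8,39.2,0,-11,-9,0],
    [-11,-12.2,49,0,-13.9,-11,0],
  ],
)

```text
t: 1.35
eef_pos: [0.4696, -0.0805, 0.3347]
tool_rot: [[-0.897, 0.246, 0.368], [0.243, 0.969, -0.054], [-0.37, 0.041, -0.928]]
wrist_force: [-0.3, -1.1, -0.7]
finger_gap: 0.0853
finger_force: 0.0
```

```bash
python3 - <<'E'
from h import *
print(cur()[0],delta(tool(LEFT,6,28,.10),cur()),delta(tool(LEFT,6,28,.05),cur()))
E
```

```text
[ 0.47  -0.081  0.335] [-2.806 -6.125 20.074 -0.017 -2.85  -4.253] [-2.806 -6.125 20.074  2.317 -2.604 -8.668]
```

>>> move_arm(
  deltas=[
    [-1.4,-3,10,0,-1.5,-2,0],
    [-2.8,-6.1,20,0,-2.9,-4.3,0],
    [-2.8,-6.1,20,0,-2.9,-4.3,0],
    [-2.8,-6.1,20,0,-2.9,-4.3,0],
    [-2.8,-6.1,20,0,-2.9,-4.3,0],
  ],
)

```text
t: 1.98
eef_pos: [0.4693, -0.1098, 0.2915]
tool_rot: [[-0.88, -0.099, 0.465], [-0.086, 0.995, 0.048], [-0.468, 0.002, -0.884]]
wrist_force: [-0.2, 1.3, 0.2]
finger_gap: 0.0853
finger_force: 0.0
```

```bash
python3 - <<'E'
from h import *
from workcell import *
print(cur()[0],delta(tool(LEFT,6,28,.10),cur()),delta(tool(LEFT,6,28,.024),cur()))
p,d=camera("wrist");cv2.imwrite("pics/w1.png",p);p,d=camera("side");cv2.imwrite("pics/s1.png",p[130:340,220:420])
cv2.imwrite("pics/two1.png",np.hstack([cv2.resize(cv2.imread("pics/w1.png"),(400,300)),cv2.resize(p[130:310,220:430],(400,343))[:300]]))
E
```

```text
[ 0.469 -0.11   0.291] [-0.114 -0.139  0.341  0.012  0.078  0.072] [-0.114 -0.139  0.341  3.56   0.451 -6.639]
```

View pics/two1.png

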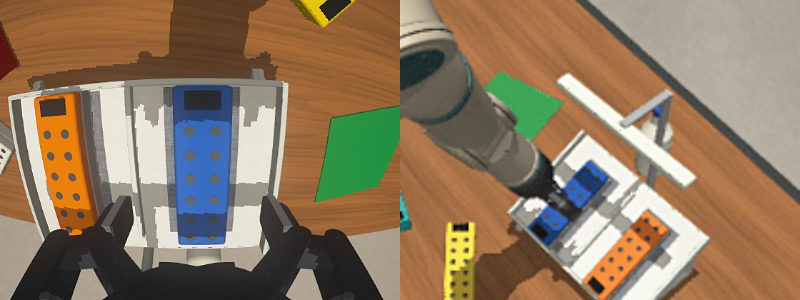

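Left half is the wrist view: the open fingers at (118,215) and (270,215) straddle the blue cassette at (203,165), with orange at (65,160). Clear to descend.

>>> move_arm(
  deltas=[
    [0,0,0.3,0.9,0.2,-1.6,0],
    [0,0,0.3,1.9,0.4,-3.5,0],
    [0,0,0.3,2.8,0.5,-5.2,0],
    [0,0,0.3,3.6,0.6,-6.6,0],
    [0,0,0.3,3.6,0.6,-6.6,0],
  ],
)

```text
t: 2.7
eef_pos: [0.5061, -0.1024, 0.2259]
tool_rot: [[-0.879, -0.106, 0.465], [-0.094, 0.994, 0.05], [-0.468, 0.001, -0.884]]
wrist_force: [0.6, 0.1, 0.1]
finger_gap: 0.0857
finger_force: 0.0
```

>>> move_arm(
  deltas=[
    [0,0,0,0,0,0,0.2],
    [0,0,0,0,0,0,0.4],
    [0,0,0,0,0,0,0.6],
    [0,0,0,0,0,0,0.7],
    [0,0,0,0,0,0,0.7],
  ],
  force=50,
)

```text
t: 3.32
eef_pos: [0.5054, -0.1026, 0.2272]
tool_rot: [[-0.878, -0.107, 0.467], [-0.094, 0.994, 0.05], [-0.47, 0.0, -0.883]]
wrist_force: [-2.6, 0.4, 5.9]
finger_gap: 0.0495
finger_force: 52.4
```

```bash
python3 - <<'E'
from h import *
print(cur()[0],delta(tool(LEFT,6,28,.024),cur()))
E
```

```text
[ 0.505 -0.103  0.227] [-0.016  0.013 -0.144 -0.055 -0.265 -0.213]
```

>>> move_arm(
  deltas=[
    [0,0,0,-0.3,0,0.6,0.7],
    [0,0,0,-1.2,-0.1,2.2,0.7],
    [0,0,0,-2.3,-0.2,4.4,0.7],
    [0,0,0,-3.5,-0.4,6.6,0.7],
    [0,0,0,-4.7,-0.5,8.8,0.7],
  ],
)

```text
t: 3.95
eef_pos: [0.4576, -0.1082, 0.315]
tool_rot: [[-0.879, -0.106, 0.466], [-0.093, 0.994, 0.05], [-0.468, 0.0, -0.884]]
wrist_force: [-0.3, -0.1, -3.8]
finger_gap: 0.0493
finger_force: 53.3
```

```bash
python3 - <<'E'
from h import *
M=np.array([.631,.194,.003])
print(cur()[0],delta(tool(M,12,0,.12),cur()),tool(M,12,0,.12)[0])
E
```

```text
[ 0.458 -0.108  0.315] [-4.39  27.583  5.827 17.339 30.218 -3.728] [0.631 0.194 0.278]
```

>>> move_arm(
  deltas=[
    [-0.7,4.5,1,0,2,0,0.7],
    [-1.6,10,2.1,0.5,6,0,0.7],
    [-2.5,16,3.4,1.5,10.5,0,0.7],
    [-3.5,22,4.6,3.5,15.5,0,0.7],
    [-4.4,27.6,5.8,7,20,0,0.7],
  ],
)

```text
t: 4.58
eef_pos: [0.5134, 0.0639, 0.3146]
tool_rot: [[-0.978, -0.208, -0.006], [-0.208, 0.978, -0.001], [0.006, 0.0, -1.0]]
wrist_force: [4.5, -0.9, -4.1]
finger_gap: 0.0491
finger_force: 53.3
```

>>> move_arm(
  deltas=[
    [0,0,0,3,4,-1,0.7],
    [0,0,0,6.5,7.5,-3,0.7],
    [0,0,0,9,9.5,-6,0.7],
    [0,0,0,10.3,10.2,-9,0.7],
    [0,0,0,10.3,10.2,-11,0.7],
  ],
)

```text
t: 5.2
eef_pos: [0.6169, 0.1655, 0.2023]
tool_rot: [[-0.978, -0.208, -0.001], [-0.208, 0.978, -0.0], [0.001, 0.0, -1.0]]
wrist_force: [-1.1, -0.1, -3.0]
finger_gap: 0.0493
finger_force: 53.2
```

```bash
python3 - <<'E'
from h import *
M=np.array([.631,.194,.003])
print(cur()[0],delta(tool(M,12,0,.026),cur()))
E
```

```text
[0.617 0.165 0.202] [ 0.003 -0.043  0.003  1.411  2.853 -1.865]
```

>>> move_arm(
  deltas=[
    [0,0,0,1,2,0,0.7],
    [0,0,0,1.4,2.9,-0.6,0.7],
    [0,0,0,1.4,2.9,-1.1,0.7],
    [0,0,0,1.4,2.9,-1.5,0.7],
    [0,0,0,1.4,2.9,-1.8,0.7],
  ],
)

```text
t: 5.82
eef_pos: [0.631, 0.1934, 0.1858]
tool_rot: [[-0.978, -0.207, 0.0], [-0.207, 0.978, -0.001], [-0.0, -0.001, -1.0]]
wrist_force: [0.4, 0.5, -3.6]
finger_gap: 0.0491
finger_force: 53.3
```

Force still −3.6 (cassette weight), so I keep lowering slowly.

>>> move_arm(
  deltas=[
    [0,0,0,0,0,-0.1,0.7],
    [0,0,0,0,0,-0.2,0.7],
    [0,0,0,0,0,-0.3,0.7],
    [0,0,0,0,0,-0.3,0.7],
    [0,0,0,0,0,-0.3,0.7],
  ],
)

```text
t: 6.45
eef_pos: [0.6311, 0.1943, 0.1845]
tool_rot: [[-0.978, -0.207, 0.001], [-0.207, 0.978, -0.0], [-0.001, -0.001, -1.0]]
wrist_force: [-3.1, -2.4, 6.6]
finger_gap: 0.0494
finger_force: 54.3
```

>>> move_arm(
  deltas=[
    [0,0,0,0,0,0,0.5],
    [0,0,0,0,0,0,0.3],
    [0,0,0,0,0,0,0],
    [0,0,0,0,0,1,0],
    [0,0,0,0,0,6,0],
  ],
)

```text
t: 7.08
eef_pos: [0.6301, 0.1936, 0.2412]
tool_rot: [[-0.978, -0.208, -0.005], [-0.208, 0.978, -0.002], [0.005, -0.001, -1.0]]
wrist_force: [0.7, -1.1, 0.6]
finger_gap: 0.0854
finger_force: 0.0
```

```bash
python3 - <<'E'
from h import *
S=(np.array([.631,.1943,.2445]),tool(LEFT,12,0,0)[1])
print(cur()[0],tool(RIGHT,6,28,.10)[0],delta(tool(RIGHT,6,28,.1),cur()),delta(tool(RIGHT,6,28,.1),S))
E
```

```text
[0.63  0.194 0.241] [ 0.484 -0.248  0.293] [  4.471 -27.957  -5.876 -14.607 -44.139   5.15 ] [  4.382 -27.668  -5.88  -14.692 -44.21    4.819]
```

>>> move_arm(
  deltas=[
    [0,0,0,-2,0,3,0],
    [0,0,0,-6,-3.5,6,0],
    [0,0,0,-10,-8,8.5,0],
    [0,0,0,-13,-13,10,0],
    [0.5,-3,-0.6,-14.7,-18.5,10,0],
  ],
)

```text
t: 7.7
eef_pos: [0.4834, 0.0088, 0.3448]
tool_rot: [[-0.978, -0.199, 0.057], [-0.199, 0.98, 0.009], [-0.058, -0.003, -0.998]]
wrist_force: [1.5, -0.8, 0.7]
finger_gap: 0.0854
finger_force: 0.0
```

>>> move_arm(
  deltas=[
    [1.2,-7.5,-1.6,0,-5,0,0],
    [2,-13,-2.8,0,-10.5,-1,0],
    [3,-19,-4,0,-16,-2.5,0],
    [3.9,-24.7,-5.2,0,-21.5,-4,0],
    [3.9,-24.7,-5.2,0,-25.7,-5,0],
  ],
)

```text
t: 8.32
eef_pos: [0.485, -0.247, 0.2944]
tool_rot: [[-0.875, -0.111, 0.472], [-0.099, 0.994, 0.051], [-0.474, -0.002, -0.88]]
wrist_force: [1.6, 0.8, -0.5]
finger_gap: 0.0854
finger_force: 0.0
```

>>> move_arm(
  deltas=[
    [0,0,0,0,0,0,0],
    [0,0,0,0,0,0,0],
    [0,0,0,0,0,0,0],
    [0,0,0,0,0,0,0],
    [0,0,0,0,0,0,0],
  ],
)

```text
t: 8.95
eef_pos: [0.4845, -0.2466, 0.2935]
tool_rot: [[-0.877, -0.108, 0.468], [-0.096, 0.994, 0.05], [-0.471, -0.001, -0.882]]
wrist_force: [-0.8, 0.3, -1.4]
finger_gap: 0.0854
finger_force: 0.0
```

```bash
python3 - <<'E'
from h import *
from workcell import *
print(cur()[0],delta(tool(RIGHT,6,28,.10),cur()),delta(tool(RIGHT,6,28,.025),cur()))
p,d=camera("wrist");q,d=camera("side")
cv2.imwrite("pics/two2.png",np.hstack([cv2.resize(p,(400,300)),cv2.resize(q[130:310,220:430],(400,343))[:300]]))
E
```

```text
[ 0.484 -0.247  0.293] [ 0.031  0.085 -0.197 -0.041 -0.116 -0.078] [ 0.031  0.085 -0.197  3.46   0.252 -6.7  ]
```

View pics/two2.png

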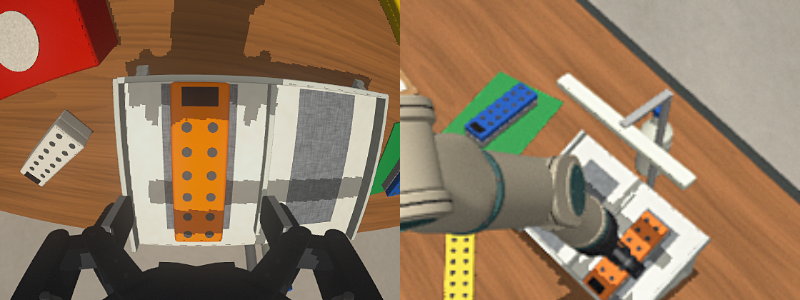

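Fingers at (118,215) and (280,215) straddle orange at (200,160). Blue lies flat on the mat at (500,120) in the right half, and the left bay's grey pad is free at (318,160).

>>> move_arm(
  deltas=[
    [0,0,0,0.9,0.1,-1.7,0],
    [0,0,0,1.8,0.2,-3.5,0],
    [0,0,0,2.7,0.2,-5.2,0],
    [0,0,0,3.5,0.3,-6.7,0],
    [0,0,0,3.5,0.3,-6.7,0],
  ],
)

```text
t: 9.68
eef_pos: [0.5192, -0.2442, 0.2251]
tool_rot: [[-0.878, -0.107, 0.467], [-0.093, 0.994, 0.052], [-0.47, 0.002, -0.883]]
wrist_force: [-1.1, 0.3, 0.2]
finger_gap: 0.0854
finger_force: 0.0
```

>>> move_arm(
  deltas=[
    [0,0,0,0,0,0,0.2],
    [0,0,0,0,0,0,0.4],
    [0,0,0,0,0,0,0.6],
    [0,0,0,0,0,0,0.7],
    [0,0,0,0,0,0,0.7],
  ],
  force=50,
)

```text
t: 10.3
eef_pos: [0.5188, -0.2439, 0.227]
tool_rot: [[-0.877, -0.107, 0.469], [-0.094, 0.994, 0.051], [-0.471, 0.0, -0.882]]
wrist_force: [-4.9, 1.3, 5.8]
finger_gap: 0.0488
finger_force: 52.7
```

```bash
python3 - <<'E'
from h import *
print(cur()[0],delta(tool(RIGHT,6,28,.025),cur()))
E
```

```text
[ 0.519 -0.244  0.227] [-0.036  0.115 -0.148  0.029 -0.018 -0.056]
```

>>> move_arm(
  deltas=[
    [0,0,0,-0.2,0,0.7,0.7],
    [0,0,0,-0.8,-0.1,2.2,0.7],
    [0,0,0,-1.9,-0.2,4.2,0.7],
    [0,0,0,-2.8,-0.3,6.1,0.7],
    [0,0,0,-3.7,0.5,7.4,0.7],
  ],
)

```text
t: 10.92
eef_pos: [0.4814, -0.2404, 0.3009]
tool_rot: [[-0.878, -0.103, 0.468], [-0.092, 0.995, 0.047], [-0.47, -0.001, -0.883]]
wrist_force: [0.7, 0.0, -3.0]
finger_gap: 0.0492
finger_force: 52.8
```

>>> move_arm(
  deltas=[
    [0,0,0,-0.2,2,0,0.7],
    [0,0,0,-0.6,6,0,0.7],
    [0,0,0,-1.0,10,0,0.7],
    [0,0,0,-1.3,12.5,0,0.7],
    [0,0,0,-1.3,13,0,0.7],
  ],
)

```text
t: 11.55
eef_pos: [0.4684, -0.1075, 0.3003]
tool_rot: [[-0.877, -0.11, 0.467], [-0.097, 0.994, 0.053], [-0.47, 0.001, -0.883]]
wrist_force: [-0.2, 0.6, -3.8]
finger_gap: 0.0491
finger_force: 52.8
```

```bash
python3 - <<'E'
from h import *
F=frame(6,28);G=np.array([.5046,-.1040,.227])
print(cur()[0]);R=tool(LEFT,6,28,0)[1]
for dx,h in((.004,.015),(.004,.0),(0,0)): print(delta((G+F@[dx,0,h],R),cur()))
E
```

```text
[ 0.468 -0.107  0.3  ]
[-0.077  0.046 -0.337  3.267  0.31  -5.815]
[-0.077  0.046 -0.337  3.967  0.384 -7.139]
[-0.077  0.046 -0.337  3.616  0.347 -7.327]
```

>>> move_arm(
  deltas=[
    [0,0,-0.3,0.7,0.1,-1.2,0.7],
    [0,0,-0.3,1.6,0.2,-2.8,0.7],
    [0,0,-0.3,2.5,0.3,-4.4,0.7],
    [0,0,-0.3,3.1,0.3,-5.4,0.7],
    [0,0,-0.3,3.3,0.3,-5.8,0.7],
  ],
)

```text
t: 12.18
eef_pos: [0.5023, -0.1072, 0.2415]
tool_rot: [[-0.878, -0.1, 0.468], [-0.088, 0.995, 0.047], [-0.47, 0.0, -0.883]]
wrist_force: [-0.2, -0.4, -1.9]
finger_gap: 0.0492
finger_force: 52.8
```

>>> move_arm(
  deltas=[
    [0,0,0,0.2,0,-0.35,0.7],
    [0,0,0,0.35,0,-0.7,0.7],
    [0,0,0,0.5,0,-0.95,0.7],
    [0,0,0,0.6,0.1,-1.15,0.7],
    [0,0,0,0.65,0.1,-1.25,0.7],
  ],
)

```text
t: 12.8
eef_pos: [0.5086, -0.1054, 0.2295]
tool_rot: [[-0.878, -0.101, 0.468], [-0.089, 0.995, 0.048], [-0.471, 0.0, -0.882]]
wrist_force: [0.0, -0.3, -3.2]
finger_gap: 0.0489
finger_force: 52.8
```

>>> move_arm(
  deltas=[
    [0,0,0,0,0.1,-0.1,0.7],
    [0,0,0,0.1,0.1,-0.2,0.7],
    [0,0,0,0.1,0.1,-0.2,0.7],
    [0,0,0,0.1,0.1,-0.2,0.7],
    [0,0,0,0.1,0.1,-0.2,0.7],
  ],
)

```text
t: 13.42
eef_pos: [0.5086, -0.105, 0.2292]
tool_rot: [[-0.877, -0.1, 0.469], [-0.089, 0.995, 0.045], [-0.471, -0.003, -0.882]]
wrist_force: [-14.0, -5.2, 19.7]
finger_gap: 0.0491
finger_force: 55.8
```

Seated on the bed; now slide down the slope to the lip.

>>> move_arm(
  deltas=[
    [0,0,0,-0.1,0,0.05,0.7],
    [0,0,0,-0.2,0,0,0.7],
    [0,0,0,-0.3,0,-0.05,0.7],
    [0,0,0,-0.4,0,-0.1,0.7],
    [0,0,0,-0.45,0,-0.13,0.7],
  ],
)

```text
t: 14.05
eef_pos: [0.5075, -0.1049, 0.2287]
tool_rot: [[-0.874, -0.1, 0.475], [-0.09, 0.995, 0.045], [-0.477, -0.003, -0.879]]
wrist_force: [1.2, -3.0, 12.1]
finger_gap: 0.0492
finger_force: 54.3
```

>>> move_arm(
  deltas=[
    [0,0,0,0,0,0,0.5],
    [0,0,0,0,0,0,0.3],
    [0,0,0,0,0,0,0],
    [0,0,0,-0.5,0,0.9,0],
    [0,0,0,-3,-0.3,5.6,0],
  ],
)

```text
t: 14.68
eef_pos: [0.4746, -0.1074, 0.2804]
tool_rot: [[-0.88, -0.1, 0.464], [-0.086, 0.995, 0.052], [-0.467, 0.006, -0.884]]
wrist_force: [0.1, -0.1, 1.4]
finger_gap: 0.0854
finger_force: 0.0
```

>>> move_arm(
  deltas=[
    [0,0,0,-2,0,3,0],
    [0,3,0,-2,4,5,0],
    [-0.7,8,1,-2,9,6,0],
    [-1.5,14,2.1,-1.5,14,6,0],
    [-2.5,19,3.4,0,18,5,0],
  ],
)

```text
t: 15.3
eef_pos: [0.4745, 0.075, 0.3339]
tool_rot: [[-0.975, -0.163, 0.152], [-0.162, 0.987, 0.025], [-0.155, -0.0, -0.988]]
wrist_force: [1.9, -0.9, -1.0]
finger_gap: 0.0853
finger_force: 0.0
```

```bash
python3 - <<'E'
from h import *
from workcell import *
M=np.array([.6311,.1943,.003])
print(cur()[0],delta(tool(M,12,0,.10),cur()))
p,d=camera("side");i=camera_info("side");np.savez("pics/side3.npz",p=p,d=d,**{k:i[k] for k in("K","eye","rotation")})
p,W=load("side3")
roi=np.zeros((420,560),bool);roi[190:310,270:390]=1
P=W[hsv(p,5,18,190,90)&roi];P=P[np.isfinite(P).all(1)];n0=frame(6,28)[:,2];h=P@n0;h=h[h>-.3];t=np.percentile(P@n0,85);T=P[abs(P@n0-t)<.006]
c,V,s,k=fit(T);print("orange",t,c,V,s,k,"rel left bay",frame(6,28).T@(c-LEFT))
q=camera("wrist")[0]
cv2.imwrite("pics/two3.png",np.hstack([cv2.resize(q,(400,300)),cv2.resize(p[130:310,220:430],(400,343))[:300]]))
E
```

```text
[0.475 0.075 0.334] [-1.636  8.738  2.587 15.658 11.93  -7.621]
orange -0.17567684263118813 [ 0.576 -0.103  0.099] [[-0.879 -0.107 -0.464]
 [-0.118  0.993 -0.006]
 [ 0.461  0.049 -0.886]] [0.154 0.05  0.009] 336 rel left bay [ 0.004 -0.005  0.034]
```

View pics/two3.png

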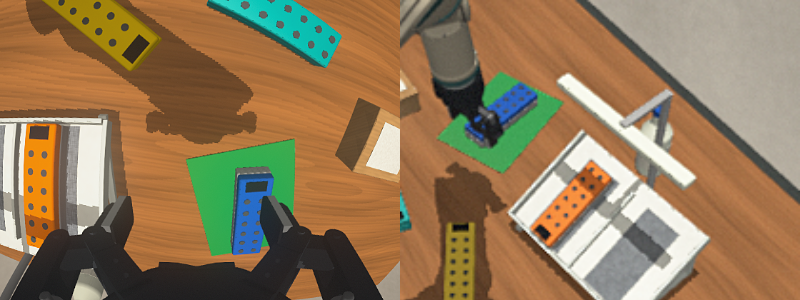

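Orange is seated in the left bay, about +4 mm along the slope and −5 mm across. Blue is on the mat, at (252,210) in the wrist view.

>>> move_arm(
  deltas=[
    [-0.4,2.2,0.6,3.5,3,0,0],
    [-0.8,4.4,1.3,8,7,-1,0],
    [-1.2,6.6,2,12.5,10.5,-3.5,0],
    [-1.6,8.7,2.6,15.7,11.9,-6,0],
    [-1.6,8.7,2.6,15.7,11.9,-7.6,0],
  ],
)

```text
t: 16.02
eef_pos: [0.6331, 0.1917, 0.2545]
tool_rot: [[-0.979, -0.204, 0.001], [-0.204, 0.979, 0.001], [-0.001, 0.001, -1.0]]
wrist_force: [-0.6, 0.6, 0.3]
finger_gap: 0.0857
finger_force: 0.0
```

```bash
python3 - <<'E'
from h import *
M=np.array([.6311,.1943,.003])
print(cur()[0],delta(tool(M,12,0,.0255),cur()))
E
```

```text
[0.633 0.192 0.254] [-0.077  0.057  0.251 -0.201  0.263 -7.129]
```

>>> move_arm(
  deltas=[
    [0,0,0.2,-0.2,0.2,-1.5,0],
    [0,0,0.2,-0.2,0.2,-3.3,0],
    [0,0,0.2,-0.2,0.2,-5.2,0],
    [0,0,0.2,-0.2,0.2,-6.7,0],
    [0,0,0.2,-0.2,0.2,-7.1,0],
  ],
)

```text
t: 16.65
eef_pos: [0.6297, 0.193, 0.184]
tool_rot: [[-0.978, -0.208, -0.0], [-0.208, 0.978, -0.0], [0.001, -0.0, -1.0]]
wrist_force: [-0.3, -0.2, 0.6]
finger_gap: 0.0858
finger_force: 0.0
```

>>> move_arm(
  deltas=[
    [0,0,0,0,0,0,0.2],
    [0,0,0,0,0,0,0.4],
    [0,0,0,0,0,0,0.6],
    [0,0,0,0,0,0,0.7],
    [0,0,0,0,0,0,0.7],
  ],
  force=50,
)

```text
t: 17.27
eef_pos: [0.6304, 0.1938, 0.1863]
tool_rot: [[-0.978, -0.208, 0.002], [-0.208, 0.978, 0.001], [-0.003, 0.001, -1.0]]
wrist_force: [-1.2, 0.7, 6.4]
finger_gap: 0.0491
finger_force: 54.3
```

>>> move_arm(
  deltas=[
    [0,0,0,0,0,0.6,0.7],
    [0,0,0,0,0,2.5,0.7],
    [0,0,0,0,0,5.5,0.7],
    [0,0,0,-2,-1,9,0.7],
    [0,0,0,-5,-3,13,0.7],
  ],
)

```text
t: 17.9
eef_pos: [0.5795, 0.1638, 0.3169]
tool_rot: [[-0.978, -0.209, 0.001], [-0.209, 0.978, 0.002], [-0.002, 0.001, -1.0]]
wrist_force: [0.2, -0.4, -1.3]
finger_gap: 0.0492
finger_force: 53.3
```

```bash
python3 - <<'E'
from h import *
print(cur()[0],delta(tool(RIGHT,6,28,.12),cur()))
E
```

```text
[0.58  0.164 0.317] [  4.312 -27.576  -5.956 -10.48  -41.262  -0.655]
```

>>> move_arm(
  deltas=[
    [0,0,0,-3,-1.5,1,0.7],
    [0,0,0,-7,-5,2,0.7],
    [0.5,-3,-0.6,-10,-9,3,0.7],
    [1.1,-7,-1.5,-11.5,-13.5,3.5,0.7],
    [1.7,-11,-2.4,-12,-18.5,3.5,0.7],
  ],
)

```text
t: 18.52
eef_pos: [0.459, -0.0223, 0.3515]
tool_rot: [[-0.966, -0.168, 0.196], [-0.166, 0.986, 0.025], [-0.197, -0.009, -0.98]]
wrist_force: [1.9, -0.2, -2.4]
finger_gap: 0.049
finger_force: 53.4
```

>>> move_arm(
  deltas=[
    [0.7,-4.4,-0.9,0.2,-5,0,0.7],
    [1.3,-8.7,-1.9,0.5,-10,-1,0.7],
    [2,-13,-2.8,1,-15,-2,0.7],
    [2.6,-16.6,-3.6,1.5,-20,-3.5,0.7],
    [2.6,-16.6,-3.6,1.5,-22.5,-4.1,0.7],
  ],
)

```text
t: 19.15
eef_pos: [0.4739, -0.2502, 0.3087]
tool_rot: [[-0.88, -0.098, 0.465], [-0.088, 0.995, 0.042], [-0.467, -0.004, -0.884]]
wrist_force: [0.1, 0.6, -2.8]
finger_gap: 0.0487
finger_force: 53.4
```

>>> move_arm(
  deltas=[
    [0,0,0,0,0,0,0.7],
    [0,0,0,0,0,0,0.7],
    [0,0,0,0,0,0,0.7],
    [0,0,0,0,0,0,0.7],
    [0,0,0,0,0,0,0.7],
  ],
)

```text
t: 19.77
eef_pos: [0.4753, -0.2461, 0.3095]
tool_rot: [[-0.878, -0.104, 0.467], [-0.092, 0.995, 0.048], [-0.469, -0.001, -0.883]]
wrist_force: [0.3, 0.8, -3.4]
finger_gap: 0.0492
finger_force: 53.5
```

```bash
python3 - <<'E'
from h import *
F=frame(6,28);G=np.array([.5194,-.2432,.227]);R=tool(LEFT,6,28,0)[1]
print(cur()[0])
for dx,h in((.004,.018),(.004,.003),(.004,0)): print(G+F@[dx,0,h],delta((G+F@[dx,0,h],R),cur()))
E
```

```text
[ 0.475 -0.246  0.309]
[ 0.515 -0.244  0.245] [ 0.05  -0.009  0.051  3.925  0.236 -6.471]
[ 0.522 -0.243  0.232] [ 0.05  -0.009  0.051  4.626  0.31  -7.795]
[ 0.523 -0.243  0.229] [ 0.05  -0.009  0.051  4.766  0.325 -8.06 ]
```

>>> move_arm(
  deltas=[
    [0,0,0,0.8,0,-1.3,0.7],
    [0,0,0,1.8,0.1,-3,0.7],
    [0,0,0,2.8,0.2,-4.7,0.7],
    [0,0,0,3.6,0.2,-5.9,0.7],
    [0,0,0,3.9,0.2,-6.5,0.7],
  ],
)

```text
t: 20.4
eef_pos: [0.5145, -0.2442, 0.2437]
tool_rot: [[-0.878, -0.103, 0.467], [-0.091, 0.995, 0.049], [-0.469, 0.0, -0.883]]
wrist_force: [-1.2, 0.4, -3.1]
finger_gap: 0.0494
finger_force: 53.4
```

>>> move_arm(
  deltas=[
    [0,0,0,0.2,0,-0.4,0.7],
    [0,0,0,0.4,0.1,-0.7,0.7],
    [0,0,0,0.5,0.1,-1.0,0.7],
    [0,0,0,0.6,0.1,-1.15,0.7],
    [0,0,0,0.65,0.1,-1.25,0.7],
  ],
)

```text
t: 21.02
eef_pos: [0.5206, -0.2437, 0.2318]
tool_rot: [[-0.878, -0.103, 0.467], [-0.091, 0.995, 0.048], [-0.469, -0.001, -0.883]]
wrist_force: [-0.2, -1.0, -2.3]
finger_gap: 0.049
finger_force: 53.4
```

>>> move_arm(
  deltas=[
    [0,0,0,0.05,0,-0.1,0.7],
    [0,0,0,0.1,0,-0.2,0.7],
    [0,0,0,0.15,0,-0.27,0.7],
    [0,0,0,0.15,0,-0.3,0.7],
    [0,0,0,0.15,0,-0.3,0.7],
  ],
)

```text
t: 21.65
eef_pos: [0.5213, -0.2435, 0.2301]
tool_rot: [[-0.878, -0.102, 0.467], [-0.091, 0.995, 0.047], [-0.47, -0.001, -0.883]]
wrist_force: [-12.1, -1.0, 14.7]
finger_gap: 0.0491
finger_force: 56.0
```

Contact with the bed; slide gently down to the lip, then look while still held.

>>> move_arm(
  deltas=[
    [0,0,0,-0.1,0,0.05,0.7],
    [0,0,0,-0.2,0,0,0.7],
    [0,0,0,-0.3,0,-0.05,0.7],
    [0,0,0,-0.4,0,-0.1,0.7],
    [0,0,0,-0.45,0,-0.13,0.7],
  ],
)

```text
t: 22.28
eef_pos: [0.5196, -0.2436, 0.2293]
tool_rot: [[-0.876, -0.104, 0.472], [-0.092, 0.995, 0.048], [-0.474, -0.002, -0.881]]
wrist_force: [1.6, -1.8, 6.4]
finger_gap: 0.0488
finger_force: 54.5
```

>>> move_arm(
  deltas=[
    [0,0,0,0,0,0,0.5],
    [0,0,0,0,0,0,0.3],
    [0,0,0,0,0,0,0],
    [0,0,0,-0.5,0,0.9,0],
    [0,0,0,-3,-0.3,5.6,0],
  ],
)

```text
t: 22.9
eef_pos: [0.4869, -0.2462, 0.2818]
tool_rot: [[-0.88, -0.104, 0.464], [-0.09, 0.995, 0.052], [-0.467, 0.004, -0.884]]
wrist_force: [-1.1, -0.8, -0.8]
finger_gap: 0.0856
finger_force: 0.0
```

>>> move_arm(
  deltas=[
    [0,0,0,-2,-0.2,4,0],
    [0,0,0,-4,4,7,0],
    [0,3,0,-5,9,9,0],
    [0,8,0,-5,14,9,0],
    [0,13,0,-5,19,9,0],
  ],
)

```text
t: 23.52
eef_pos: [0.4368, -0.0554, 0.3743]
tool_rot: [[-0.962, -0.099, 0.255], [-0.091, 0.995, 0.046], [-0.258, 0.021, -0.966]]
wrist_force: [1.4, 0.5, -0.0]
finger_gap: 0.0853
finger_force: 0.0
```

>>> move_arm(
  deltas=[
    [0,0,0,-2,5,0,0],
    [0,0,0,-3,10,0,0],
    [0,0,0,-3,15,0,0],
    [0,0,0,-3,18,0,0],
    [0,0,0,-3,18,0,0],
  ],
)

```text
t: 24.15
eef_pos: [0.407, 0.126, 0.3742]
tool_rot: [[-0.96, -0.106, 0.257], [-0.096, 0.994, 0.051], [-0.261, 0.024, -0.965]]
wrist_force: [0.7, -0.5, -0.4]
finger_gap: 0.0855
finger_force: 0.0
```

```bash
python3 - <<'E'
from h import *
from workcell import *
p,d=camera("side");i=camera_info("side");np.savez("pics/side4.npz",p=p,d=d,**{k:i[k] for k in("K","eye","rotation")})
p,W=load("side4");F=frame(6,28)
roi=np.zeros((420,560),bool);roi[190:310,270:390]=1
for nm,m,O in(("orange",hsv(p,5,18,190,90),LEFT),("blue",hsv(p,105,125),RIGHT)):
    P=W[m&roi];P=P[np.isfinite(P).all(1)];h=P@F[:,2];t=np.percentile(h,85);T=P[abs(h-t)<.006]
    c,V,s,k=fit(T);print(nm,V,s,k,"rel bay",F.T@(c-O))
# grey pads: plane-local rectified view of the bed, 2 px/mm
f=np.load("pics/side4.npz");x=np.linspace(.12,-.1,440);y=np.linspace(.15,-.15,600)
Y,X=np.meshgrid(y,x);C=(LEFT+RIGHT)/2;Q=(C+X[...,None]*F[:,0]+Y[...,None]*F[:,1]-f["eye"])@f["rotation"]
uv=Q@f["K"].T;uv=(uv[...,:2]/uv[...,2:]).astype(np.float32)
cv2.imwrite("pics/rect.png",cv2.remap(p,uv[...,0],uv[...,1],cv2.INTER_CUBIC))
E
```

```text
orange [[-0.877 -0.109 -0.467]
 [-0.126  0.992  0.005]
 [-0.463 -0.063  0.884]] [0.153 0.048 0.01 ] 339 rel bay [ 0.004 -0.004  0.034]
blue [[-0.878 -0.091 -0.47 ]
 [-0.107  0.994  0.007]
 [-0.467 -0.056  0.883]] [0.155 0.049 0.009] 581 rel bay [ 0.    -0.003  0.034]
```

View pics/rect.png

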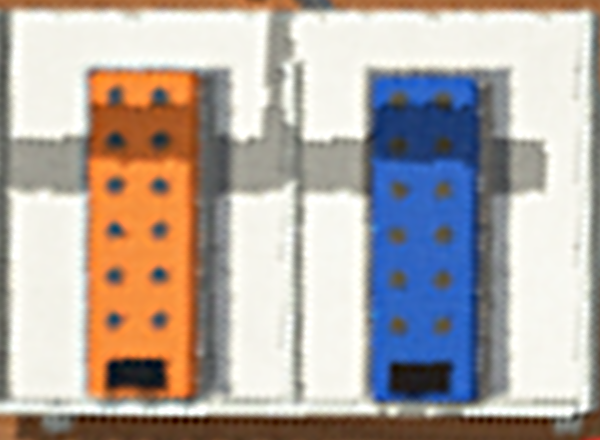

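The rectified bed view shows orange in the left bay at (145,235) and blue in the right bay at (425,240). Both lie on their pads, latch tabs down at (137,373) and (420,378). The measured offsets are 4 mm at most along the slope and across the bay, and both lids lie flat. The arm is clear.

```bash
python3 -c "
from workcell import *
print(close_job())"
```

```text
the job is handed in; nothing more can be done
None
```

The cassettes are swapped and the job is handed in, but `close_job` gave no verdict: blue is in the right bay and orange in the left, each flat, latch end down and measured within about 4 mm of its bay point.

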